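Touch off a work frame on three marker pins

TASK

Touch off the fixture plate's work frame: with the fingertips, lightly tap the red pin, then the yellow pin, then the blue pin from above, each time pushing the pin down until its white ring has sunk into the collar (the pins stay down; do not ram them). Leave the green spare pin up, do not grip, lift or shift any of the loose posts, and leave the relay and the end cap where they are.

Things in the scene. Friction and masses are not known exactly. Their poses are not given: they have to be found in the camera images.
- plate: flat aluminium plate with a grid of holes, 190 x 220 x 12 mm, fixed on the left half of the worktop; origin at the centre of its underside; the posts stand on it. Beware: an upright monitor stands at the right, a panel from about (x 0.33, y -0.48) to (0.95, -0.56), up to z = 0.42. A tool that starts to the right of it gets past its near end, close to the robot base
- red_post: upright round post with a red band and a red pin on top (the origin point, touched first). Loose, 0.6 kg, held only by its weight. Dark foot 52 mm across and 10 mm high, then a body 40 mm across up to 40 mm, then a dark steel collar 35 mm across up to 45 mm; the pin comes out of the collar. Origin at the centre of the underside of the foot, z up
- red_pin (a joint): how far the red pin has been pushed down into its collar, m: about 0 when raised, 0.014 at its hard stop. It slides straight down under about 3 N, has no spring and stays where it is left; the white ring has gone in at 0.006, and anything from 0.005 on is a touch
- red_tip (a point): centre of the flat top of the red pin, 18 mm across, a cap on a soft spring: it gives about 2 mm before the pin slides (1.5 N per mm, at most 6 mm) and springs back. It goes down with the pin. Raised, the pin stands 20 mm out of the collar (65 mm above the underside of the foot, 77 mm above the worktop): the upper 14 mm red, the lower 6 mm a white ring
- yellow_post: upright round post with a yellow band and a yellow pin on top (the x-axis point, touched second). Loose, 0.6 kg, held only by its weight. Dark foot 52 mm across and 10 mm high, then a body 40 mm across up to 40 mm, then a dark steel collar 35 mm across up to 45 mm; the pin comes out of the collar. Origin at the centre of the underside of the foot, z up
- yellow_pin (a joint): how far the yellow pin has been pushed down into its collar, m: about 0 when raised, 0.014 at its hard stop. It slides straight down under about 3 N, has no spring and stays where it is left; the white ring has gone in at 0.006, and anything from 0.005 on is a touch
- yellow_tip (a point): centre of the flat top of the yellow pin, 18 mm across, a cap on a soft spring: it gives about 2 mm before the pin slides (1.5 N per mm, at most 6 mm) and springs back. It goes down with the pin. Raised, the pin stands 20 mm out of the collar (65 mm above the underside of the foot, 77 mm above the worktop): the upper 14 mm yellow, the lower 6 mm a white ring
- blue_post: upright round post with a blue band and a blue pin on top (the y-axis point, touched third). Loose, 0.6 kg, held only by its weight. Dark foot 52 mm across and 10 mm high, then a body 40 mm across up to 40 mm, then a dark steel collar 35 mm across up to 45 mm; the pin comes out of the collar. Origin at the centre of the underside of the foot, z up
- blue_pin (a joint): how far the blue pin has been pushed down into its collar, m: about 0 when raised, 0.014 at its hard stop. It slides straight down under about 3 N, has no spring and stays where it is left; the white ring has gone in at 0.006, and anything from 0.005 on is a touch
- blue_tip (a point): centre of the flat top of the blue pin, 18 mm across, a cap on a soft spring: it gives about 2 mm before the pin slides (1.5 N per mm, at most 6 mm) and springs back. It goes down with the pin. Raised, the pin stands 20 mm out of the collar (65 mm above the underside of the foot, 77 mm above the worktop): the upper 14 mm blue, the lower 6 mm a white ring
- green_post: upright round post with a green band and a green pin on top (the spare point, to be left alone). Loose, 0.6 kg, held only by its weight. Dark foot 52 mm across and 10 mm high, then a body 40 mm across up to 40 mm, then a dark steel collar 35 mm across up to 45 mm; the pin comes out of the collar. Origin at the centre of the underside of the foot, z up
- green_pin (a joint): how far the green pin has been pushed down into its collar, m: about 0 when raised, 0.014 at its hard stop. It slides straight down under about 3 N, has no spring and stays where it is left; the white ring has gone in at 0.006, and anything from 0.005 on is a touch
- green_tip (a point): centre of the flat top of the green pin, 18 mm across, a cap on a soft spring: it gives about 2 mm before the pin slides (1.5 N per mm, at most 6 mm) and springs back. It goes down with the pin. Raised, the pin stands 20 mm out of the collar (65 mm above the underside of the foot, 77 mm above the worktop): the upper 14 mm green, the lower 6 mm a white ring
- relay: small plug-in relay, a pinkish block under a clear cover, 22 x 28 x 36 mm, loose on the plate near its middle; origin at the centre of its underside
- end_cap: black round plastic end cap, 32 mm across, 22 mm high, loose on the plate near its middle; origin at the centre of its underside

How it is judged (in metres and radians):
On the way, in this order (a step that is already met when the one before it is completed fails the run):
1. the fingers push the red pin down at least 5 mm, with the later pins still up (value of joint red_pin above 0.005 m and value of joint each of yellow_pin, blue_pin below 0.005 m and contact force between the fingers and red_post above 0.3 N).
2. the fingers push the yellow pin down at least 5 mm, with the later pins still up (value of joint each of red_pin, yellow_pin above 0.005 m and value of joint blue_pin below 0.005 m and contact force between the fingers and yellow_post above 0.3 N).
3. the fingers push the blue pin down at least 5 mm (value of joint each of red_pin, yellow_pin, blue_pin above 0.005 m and contact force between the fingers and blue_post above 0.3 N).
At the end, for the whole second after the job is handed in: the red, yellow and blue pins are each down by 5 mm or more, the green pin is down by less than 4 mm, all four posts stand upright (within 0.1 rad), at rest and within 12 mm of where they stood, and the relay and end cap are within 15 mm of where they lay (value of joint each of red_pin, yellow_pin, blue_pin above 0.005 m and value of joint green_pin below 0.004 m and distance of each of red_post, yellow_post, blue_post, green_post from where it was at the start of the episode below 0.012 m and angle between each of red_post, yellow_post, blue_post, green_post's own z axis and vertical below 0.1 rad and linear speed of each of red_post, yellow_post, blue_post, green_post below 0.02 m/s and distance of each of relay, end_cap from where it was at the start of the episode below 0.015 m); the robot touches nothing.
It fails at once if a post is pushed, tipped or lifted more than 12 mm from its place (distance of any of red_post, yellow_post, blue_post, green_post from where it was at the start of the episode above 0.012 m).
It fails at once if the robot presses on a post or its pin with more than 20 N (contact force between any of the fingers, the arm and red_post above 20 N or contact force between any of the fingers, the arm and yellow_post above 20 N or contact force between any of the fingers, the arm and blue_post above 20 N or contact force between any of the fingers, the arm and green_post above 20 N).
It fails at once if the green pin is pushed down (value of joint green_pin above 0.004 m).
It fails at once if the relay or the end cap is moved more than 15 mm (distance of any of relay, end_cap from where it was at the start of the episode above 0.015 m).
It also fails if it takes over 38 s, if anything falls off the work surface, if the arm or the gripper's body presses on something with over 40 N, if the wrist force passes 120 N, or if a joint passes its speed limit or range.

ROBOT

A 7-joint arm with a two-finger parallel gripper is mounted at the origin on a cart in front of the work surface, level with it; the furniture and walls round the work are solid. World frame = base frame: x ahead of the robot, y to its left, z up, the work surface at z = 0. Lengths are in mm, angles in rad, forces in N, time in s.
With the tool pointing down it reaches from about 400 to 875 mm from the base axis. Payload 19.3 kg.
Tool frame: the origin (TCP) lies at the very end of the fingers, on their centre line; the grasp point (between the pads) lies 19 mm behind it (grip_point_offset is the z of the grasp point in the tool frame, in mm); z points along the fingers, y is the line along which they close (so a half turn about z gives the same grasp; the last joint's range is limited). The gripper opens to 85 mm and grips with 20 to 120 N. Pads are 22 mm wide; open, the fingers measure 114 mm over their backs; the gripper's body (76 mm by 85 mm) begins 54 mm behind the grasp point. The pads swing forward as they close: fully open they stand 13 mm farther back than shut.
Start: joints at [1.223, 0.521, -0.036, 1.599, 0.021, 1.021, -0.113], TCP at [171.372, -601.038, 231.291] pointing down, gripper open.
Joint ranges: [-2.91, 2.91], [-0.3, 2.13], [-1.5, 1.42], [0.17, 2.43], [-1.26, 4.41], [0.16, 1.93], [-2.52, 2.52]. Speed limits (rad/s): [1.89, 1.89, 2.39, 2.39, 3.01, 3.01, 3.01].

INTERFACE

Orientations are given as a 3x3 rotation matrix whose columns are the frame's x, y, z axes.
In Python, from workcell import movep, movel, goto_joints, open_gripper, clamp, wait, inverse_kinematics, read_state, camera, PlanningError, finish_job, grip_point_offset gives the robot as it stands. Calls block until the motion is done:
- movep(position, orientation): joint-space move of the TCP to a pose.
- movel(position, frame=None, max_speed=150, guard=None): straight line of the TCP; frame=None keeps the orientation; max_speed is the mean speed in mm/s. With guard (N) it stops when the force on the tool has changed by that much, and returns True; else False.
- goto_joints(angles): joint-space move.
- open_gripper() and clamp(): open the fingers fully, or close them until they stop; the grip force is fixed at half the most.
- wait(seconds).
- inverse_kinematics(position, orientation): joint angles nearest the present ones, or None.
- read_state(): the state.
- camera(name): name is "side" or "top" or "wrist"; returns a dict with "image" (420x560x3 uint8, blue, green, red), "range_z" (420x560 float32, mm along the optical axis (not along the pixel's ray), 0 where there is no reading), "fx", "fy", "cx", "cy" (pixels), "cam_to_world" (4x4, takes a point from camera to world coordinates). Camera axes: x right, y up, looking along -z (the intrinsics and any distortion apply to the point x, -y, -z); pixel columns grow to the right and rows downward; lengths in mm; the calibration is good to about 2 mm. A picture is of the moment at which its call begins.
A pose or a line that the arm cannot do raises PlanningError and nothing moves.
- finish_job(): hands the job in; it is judged then, once.
The state is a dict: "time": time; "qpos": joint angles; "qvel": joint speeds; "joint_efforts": joint torques, N m; "eef_pos": TCP position; "tool_rot": TCP orientation; "ft_force": force on the tool from outside, world axes, zero at the start; "torque": the same for the moment, N m; "finger_gap": finger opening in mm; "gripper_force": force on a finger pad.
Only numpy, scipy, OpenCV 4.12 (cv2) and the standard library are available. Lean on these libraries where they do the work, as an engineer would, in place of code of your own. Each camera call takes 0.05 s, during which the arm holds its last target. There are 200 camera calls.

## Working session

There is one attempt and no reset: what is moved stays moved. The work goes in short steps, each a Python script; the robot and the scene stay as the last script left them, time stands still between calls to the robot, and variables do not carry over. Pictures are saved under pics/ and viewed, at most 10 in all, crops included, and the job is handed in when it is done.

```bash
mkdir -p pics; ls; python3 - <<'E'
from workcell import *
import cv2,numpy as np
s=read_state();print(s['time'],s['eef_pos'],s['finger_gap'],s['ft_force'])
for n in('top','side'):
    c=camera(n);cv2.imwrite(f'pics/{n}0.png',c['image']);np.savez(f'{n}0.npz',**c)
    print(n,c['fx'],c['fy'],c['cx'],c['cy'],np.round(c['cam_to_world'],3).tolist(),[k for k in c])
E
```

```text
pics
0.0 [ 171.26182624 -600.73268493  230.73264518] 85.41323409595817 [ 0.01639567  0.32890006 -0.47651208]
top 516.7303124756567 516.7303124756567 291.53670346331506 204.59058215515995 [[-0.014, 0.982, -0.186, 408.003], [-1.0, -0.015, -0.002, 179.727], [-0.005, 0.186, 0.983, 914.193], [0.0, 0.0, 0.0, 1.0]] ['image', 'range_z', 'fx', 'fy', 'cx', 'cy', 'cam_to_world']
side 495.62974586409285 495.62974586409285 286.707869371108 206.26509056241045 [[-0.848, 0.307, -0.433, 188.758], [-0.53, -0.507, 0.68, 784.327], [-0.011, 0.806, 0.592, 582.544], [0.0, 0.0, 0.0, 1.0]] ['image', 'range_z', 'fx', 'fy', 'cx', 'cy', 'cam_to_world']
```

View pics/top0.png

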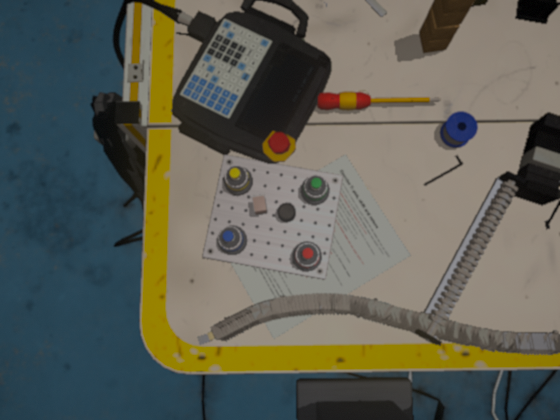

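View pics/side0.png

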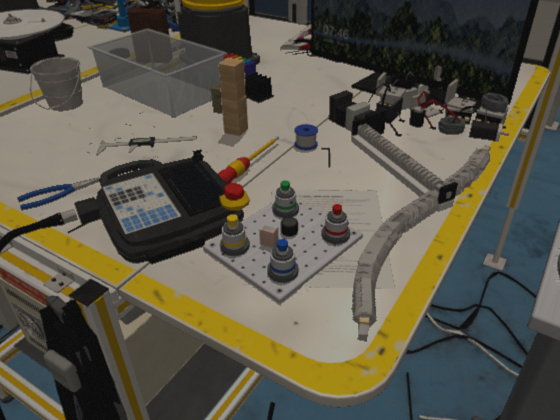

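The top view shows the pins at about red (307,254), yellow (235,174), blue (229,237) and green (316,184). The relay is at (260,205) and the end cap at (286,212). The side view agrees: red (337,212), yellow (233,220), blue (282,246). Next I'll locate the pin tops from both cameras.

```bash
cat > loc.py <<'E'
import numpy as np,cv2
SEED={'top':dict(red=(307,254),yellow=(235,174),blue=(229,237),green=(316,184)),
 'side':dict(red=(337,211),yellow=(233,220),blue=(282,246),green=(285,187))}
HUE=dict(red=0,yellow=27,blue=112,green=68)
def ray(c,u,v):
    T=c['cam_to_world'];d=T[:3,:3]@np.array([(u-c['cx'])/c['fx'],-(v-c['cy'])/c['fy'],-1]);return T[:3,3],d
def cloud(c,mask):
    v,u=np.nonzero(mask&(c['range_z']>0));z=c['range_z'][v,u]
    P=np.c_[(u-c['cx'])/c['fx']*z,-(v-c['cy'])/c['fy']*z,-z];T=c['cam_to_world'];return P@T[:3,:3].T+T[:3,3]
def colmask(c,n,seed,r=13):
    h=cv2.cvtColor(c['image'],cv2.COLOR_BGR2HSV).astype(int)
    dh=np.abs((h[...,0]-HUE[n]+90)%180-90);m=(dh<12)&(h[...,1]>120)&(h[...,2]>60)
    vv,uu=np.mgrid[:420,:560];return m&(np.hypot(uu-seed[0],vv-seed[1])<r)
E
python3 - <<'E'
from loc import *
for cam in('top','side'):
    c=dict(np.load(f'{cam}0.npz'))
    for n,s in SEED[cam].items():
        m=colmask(c,n,s);P=cloud(c,m)
        if len(P)==0: print(cam,n,'none');continue
        zs=np.percentile(P[:,2],90);
        v,u=np.nonzero(m)
        Q=P[P[:,2]>70]
        o,d=ray(c,u.mean(),v.mean());t=(77-o[2])/d[2]
        print(cam,n,len(P),'z90',round(zs,1),'top',len(Q),np.round(Q.mean(0),1) if len(Q) else '', 'bboxmid',np.round((Q.max(0)+Q.min(0))/2,1) if len(Q) else '','ray77',np.round((o+t*d)[:2],1),u.min(),u.max(),v.min(),v.max())
# heights around plate, conduit
c=dict(np.load('top0.npz'))
P=cloud(c,np.ones((420,560),bool))
print('conduit zmax',np.percentile(P[(P[:,0]>180)&(P[:,0]<300)&(abs(P[:,1])<300)&(P[:,2]<200)][:,2],99.5))
img=c['image'];crop=cv2.resize(img[145:290,190:350],None,fx=4.5,fy=4.1,interpolation=cv2.INTER_CUBIC);cv2.imwrite('pics/crop0.png',crop)
E
```

```text
top red 90 z90 78.2 top 90 [486.4 157.2  76.3] bboxmid [486.2 157.5  76.3] ray77 [486.3 157.2] 302 312 248 258
top yellow 98 z90 78.0 top 91 [622.2 276.3  76.2] bboxmid [622.2 276.9  75.9] ray77 [621.8 276.6] 229 239 168 178
top blue 74 z90 78.4 top 74 [516.6 286.7  76.5] bboxmid [516.7 286.8  77. ] ray77 [516.5 286.6] 223 232 231 240
top green 60 z90 77.2 top 60 [603.4 140.5  75.6] bboxmid [603.4 140.3  75.4] ray77 [603.  140.5] 312 320 179 186
side red 83 z90 76.7 top 66 [483.3 160.9  74.7] bboxmid [484.1 158.   73.9] ray77 [480.8 166.3] 333 341 204 214
side yellow 145 z90 76.3 top 78 [619.4 279.5  74.8] bboxmid [620.3 277.6  73.9] ray77 [619.3 278.1] 227 239 208 226
side blue 93 z90 76.7 top 81 [513.8 289.5  75.2] bboxmid [515.2 288.7  73.9] ray77 [511.7 292.9] 277 287 239 250
side green 37 z90 76.1 top 37 [600.5 143.1  74.9] bboxmid [599.6 141.9  75.1] ray77 [598.8 145.7] 281 288 181 186
conduit zmax 4.451063196907958
```

View pics/crop0.png

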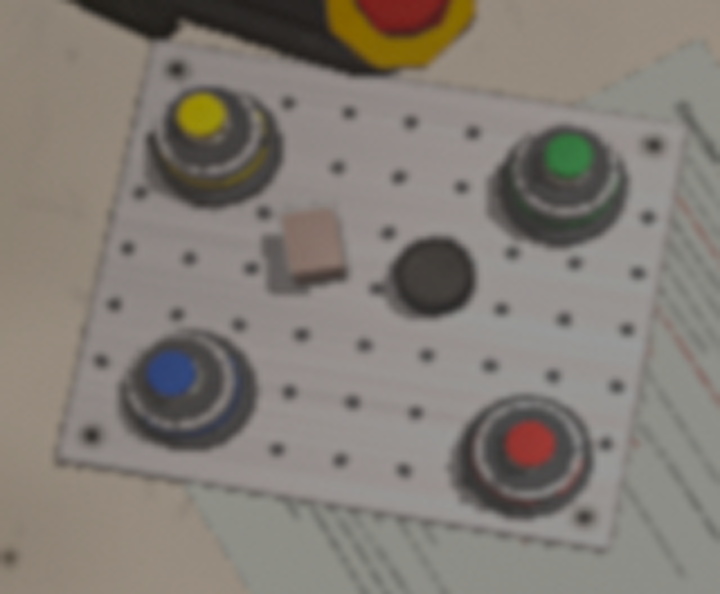

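```bash
python3 - <<'E'
from workcell import *
import numpy as np
s=read_state();np.set_printoptions(precision=3,suppress=True)
R=s['tool_rot'];p=np.array(s['eef_pos']);print(R,s['time'])
a0=np.arctan2(p[1],p[0])
def rz(a):c,q=np.cos(a),np.sin(a);return np.array([[c,-q,0],[q,c,0],[0,0,1]])
down=np.diag([1.,-1,-1])
yaw=np.arctan2(R[1,0],R[0,0]);print('yaw',yaw,'ang',a0)
for r in(410,430,460):
  for z in(200,230,260):
    for nm,a in(('start',a0),('plate',np.arctan2(157.4,486))):
        print(r,z,nm,inverse_kinematics([r*np.cos(a),r*np.sin(a),z],rz(yaw-a0+a)@down))
for n,q in dict(red=(486,157.5),yellow=(621.5,277),blue=(516,287)).items():
    a=np.arctan2(q[1],q[0]);print(n,[inverse_kinematics([*q,z],rz(yaw-a0+.4)@down) for z in(64,110)])
E
```

```text
[[ 0.962  0.274 -0.   ]
 [ 0.274 -0.962  0.001]
 [-0.    -0.001 -1.   ]] 0.1
yaw 0.2777195014945718 ang -1.2930874399332901
410 200 start [ 1.203  0.229 -0.064  2.163  0.021  0.75  -0.168]
410 200 plate [ 0.547  0.487 -1.279  2.124  0.583  0.953 -0.748]
410 230 start [ 1.204  0.181 -0.063  2.128  0.015  0.833 -0.162]
410 230 plate [ 0.543  0.387 -1.226  2.09   0.446  0.964 -0.61 ]
410 260 start [ 1.204  0.139 -0.062  2.088  0.011  0.915 -0.157]
410 260 plate [ 0.557  0.312 -1.203  2.05   0.346  1.004 -0.507]
430 200 start [ 1.206  0.26  -0.061  2.119  0.023  0.764 -0.162]
430 200 plate [ 0.538  0.55  -1.305  2.079  0.64   1.006 -0.789]
430 230 start [ 1.207  0.214 -0.06   2.084  0.017  0.844 -0.156]
430 230 plate [ 0.529  0.444 -1.243  2.046  0.503  1.005 -0.655]
430 260 start [ 1.207  0.173 -0.059  2.045  0.013  0.923 -0.152]
430 260 plate [ 0.53   0.364 -1.204  2.008  0.397  1.034 -0.549]
460 200 start [ 1.21   0.305 -0.056  2.05   0.024  0.787 -0.153]
460 200 plate [ 0.5    0.606 -1.291  2.011  0.68   1.056 -0.8  ]
460 230 start [ 1.21   0.262 -0.056  2.017  0.019  0.863 -0.149]
460 230 plate [ 0.5    0.521 -1.255  1.978  0.572  1.064 -0.7  ]
460 260 start [ 1.21   0.224 -0.054  1.979  0.015  0.939 -0.145]
460 260 plate [ 0.493  0.439 -1.207  1.941  0.466  1.083 -0.599]
red [array([-0.01 ,  0.656, -0.569,  2.002,  0.577,  0.647, -0.558]), array([ 0.143,  0.63 , -0.783,  1.973,  0.622,  0.795, -0.6  ])]
yellow [array([-0.082,  0.901, -0.713,  1.528,  0.671,  0.969, -0.598]), array([-0.016,  0.881, -0.843,  1.505,  0.711,  1.081, -0.621])]
blue [array([-0.02 ,  0.86 , -0.897,  1.782,  0.832,  0.929, -0.887]), array([ 0.092,  0.888, -1.113,  1.756,  0.896,  1.101, -0.932])]
```

```bash
python3 - <<'E'
from workcell import *
import numpy as np,cv2
np.set_printoptions(precision=3,suppress=True)
s=read_state();p=np.array(s['eef_pos']);k=420/np.hypot(*p[:2])
clamp()
movel([p[0]*k,p[1]*k,250],max_speed=150)
s=read_state();print(s['time'],s['eef_pos'],s['finger_gap'])
q=np.array(s['qpos']);q[0]-=1.607
goto_joints(q)
s=read_state();print(s['time'],s['eef_pos'],s['tool_rot'],s['ft_force'])
movep([486,157.5,120],s['tool_rot'])
s=read_state();print(s['time'],s['eef_pos'],s['qpos'],s['ft_force'])
c=camera('side');np.savez('side1.npz',**c);cv2.imwrite('pics/side1.png',cv2.resize(c['image'][60:330,170:460],None,fx=2.5,fy=2.2))
E
```

```text
2.3917 [ 115.309 -404.344  249.885] -0.22156296051410584
4.6667 [400.115 129.16  249.878] [[-0.307  0.952 -0.   ]
 [ 0.952  0.307 -0.   ]
 [-0.    -0.    -1.   ]] [ 0.922 -1.138  0.299]
5.3417 [485.735 156.991 120.614] [-0.393  0.501 -0.047  1.994  0.038  0.648 -0.153] [-0.615  0.917  0.784]
```

View pics/side1.png

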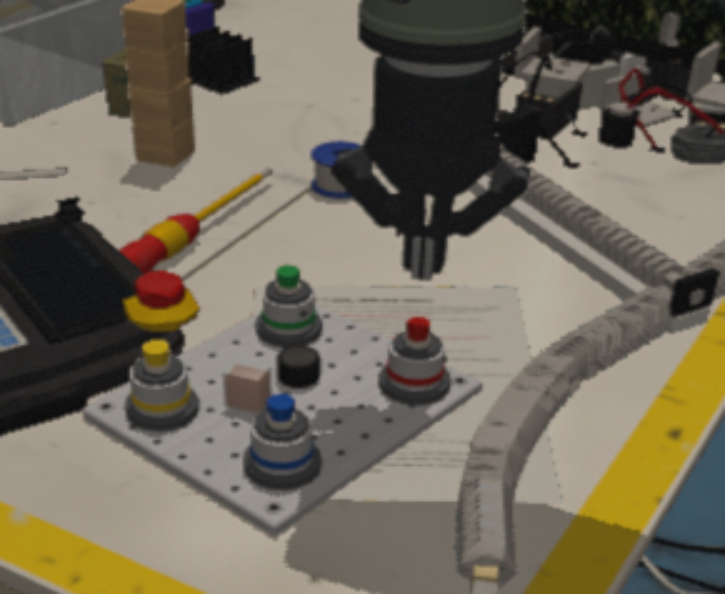

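The closed fingertips hang centred over the red pin, at about (425,270) against (418,325) in the crop. The posts haven't moved. Now the red tap, with a force guard.

```bash
cat > tap.py <<'E'
from workcell import *
import numpy as np,cv2
np.set_printoptions(precision=2,suppress=True)
def tap(x,y,zend=66):
    movel([x,y,82],max_speed=60); f0=read_state()['ft_force']
    g=movel([x,y,zend],max_speed=15,guard=9)
    s=read_state();print('guard',g,'z',s['eef_pos'],'dF',s['ft_force']-f0,'t',s['time'])
    movel([x,y,120],max_speed=80)
def snap(name):
    for n in('side','top'):
        c=camera(n);np.savez(f'{n}_{name}.npz',**c)
    c=dict(np.load(f'side_{name}.npz'));cv2.imwrite(f'pics/{name}.png',cv2.resize(c['image'][60:330,170:460],None,fx=2.5,fy=2.2))
E
python3 - <<'E'
from tap import *
tap(486,157.5); snap('red')
E
```

```text
guard False z [486.05 157.51  66.07] dF [ 0.96 -0.06  2.36] t 7.3917
```

View pics/red.png

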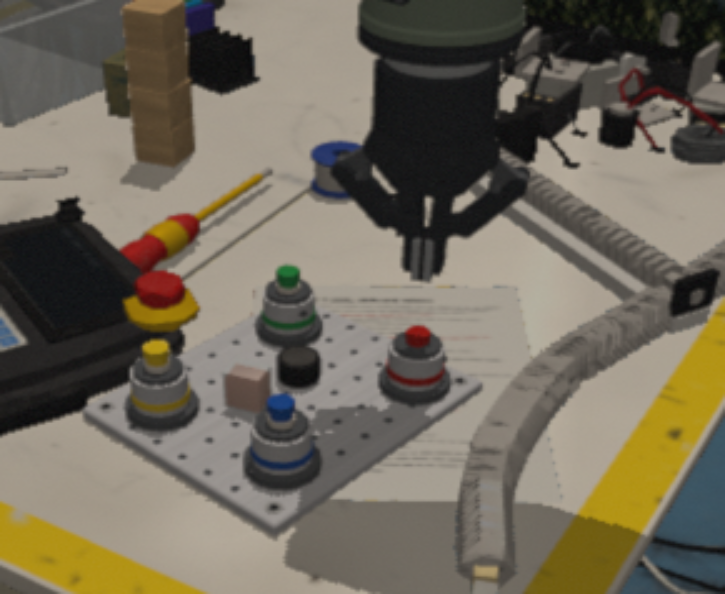

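Red is down: its tip dropped from row 318 to row 326, the white ring is gone, and the posts haven't shifted. I'll confirm with depth, then tap yellow.

```bash
python3 - <<'E'
from tap import *
from loc import *
c=dict(np.load('side_red.npz'))
for n,s in SEED['side'].items():
    P=cloud(c,colmask(c,n,s,15));print(n,np.percentile(P[:,2],95),P.mean(0))
movel([621.5,277,120],max_speed=120)
tap(621.5,277); snap('yellow'); print(read_state()['time'])
c=dict(np.load('side_yellow.npz'))
for n,s in SEED['side'].items():
    P=cloud(c,colmask(c,n,s,15));
    if len(P): print(n,np.percentile(P[:,2],95),P.mean(0))
E
```

```text
red 68.01089441349416 [483.05 161.02  65.06]
yellow 76.44705461963116 [637.21 255.77  60.35]
blue 76.71494289327308 [513.31 290.24  73.88]
green 76.46764568980903 [599.58 144.77  73.34]
guard False z [621.57 277.02  66.1 ] dF [ 0.84 -0.23  2.  ] t 11.975
12.9
red 68.15025534334325 [483.09 160.93  64.98]
yellow 67.98021889104007 [637.55 255.08  55.69]
blue 76.93795914612076 [513.26 290.31  73.96]
green 76.65906100736794 [599.41 144.85  72.87]
```

View pics/yellow.png

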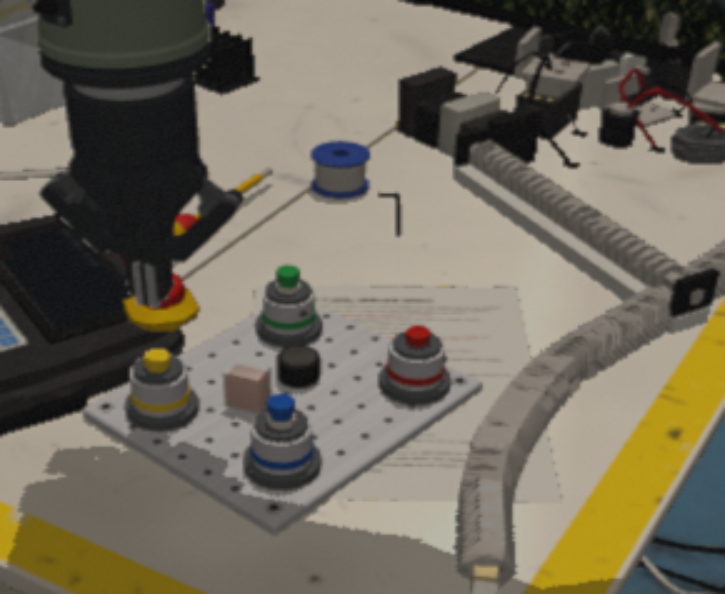

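Yellow is down too: its tip is now at (157,358) with no ring showing, and depth puts it 8.5 mm lower. Blue and green are still up. Blue next.

```bash
python3 - <<'E'
from tap import *
from loc import *
movel([516,287,120],max_speed=120)
tap(516,287); movel([516,287,170],max_speed=100); snap('blue'); print(read_state()['time'])
for f in('side','top'):
  c=dict(np.load(f+'_blue.npz'))
  for n,s in SEED[f].items():
    P=cloud(c,colmask(c,n,s,15));
    if len(P): print(f,n,np.percentile(P[:,2],95),P.mean(0))
E
```

```text
guard False z [516.07 287.05  66.08] dF [0.   0.31 2.93] t 15.9333
17.5083
side red 67.85116265990094 [483.09 160.77  64.91]
side yellow 68.1360664201503 [637.46 255.29  55.77]
side blue 68.28619512197048 [513.02 290.04  65.31]
top green 78.01533256580714 [603.3 140.4  75.8]
```

View pics/blue.png

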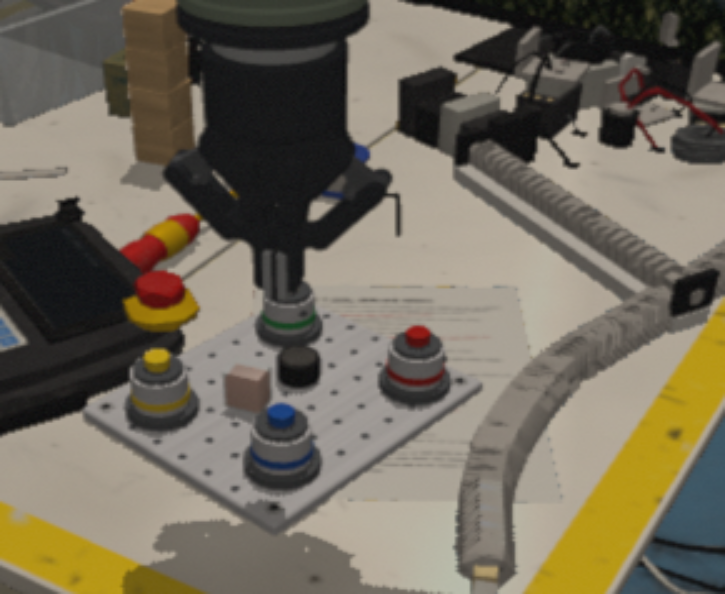

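Blue is down, with its tip at (281,412). All three tips measure z of about 68, green is still raised, nothing has shifted, and the gripper is clear. Handing in.

```bash
python3 -c "
from workcell import *
print(finish_job())"
```

```text
the job is handed in; nothing more can be done
None
```

I tapped the red, yellow and blue pins down in that order, each by about 8.5 mm at roughly 3 N. Green is still up, nothing visibly shifted, and I handed the job in after about 17.5 s; no verdict was shown.

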